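# Clamp the lunch tin in the wrapping stand

### The job

Slide the closed lunch tin flat along the enamel into the grey wrapping stand until its far long side lies flush against the back rail. Then wind the black handwheel clockwise so that the jaw brings the tin up to the blue end stop and its red sprung pad is pressed about half-way in, never bottomed, and leave the tin held there. Never lift or tip the tin, never shove the jaw itself, and leave the other things on the counter where they stand.

Things in the scene. Friction and masses are not known exactly. Their poses are not given: they have to be found in the camera images.
- tin: Closed stainless lunch tin, a rectangular block outline 100 mm (its x) by 150 mm (its y), 50 mm high, 0.25 to 0.5 kg, loose on the enamel in front of the stand. Origin: centre of its underside. Its clip latches do not stick out. The stand's mouth is at first 30 to 55 mm wider than the tin is long.
- jig: Grey fixed wrapping stand without a floor: the tin slides on the enamel. Origin: on the enamel, under the centre of a fully home tin; x points into the stand (away from the robot), y left to jaw and wheel. Back rail: face at x = +50 mm, y -115 to +385, 60 mm high, 30 thick. Gearbox: x -130 to +20, y 270 to 390, 60 mm high, with a column of radius 24 mm up to the wheel.
- end_stop: Blue fixed end stop of the stand, 110 mm (x, from -60 to +50 mm) by 25 mm, 60 mm high; its face towards the jaw is at y = -75 mm in the stand's frame. Its origin is the stand's origin.
- jaw: Aluminium jaw, 60 mm high, sliding along the stand's -y to the end stop, 5 mm per radian of the wheel, with a red sprung pad in front, 75 mm wide (x -37 to +37) and 55 mm high. Its origin is the stand's origin at wheel angle 0 and shifts along -y as it is wound. The free pad's face lies 130 mm along +y from the jaw's origin.
- pad (a joint): How far the red pad is pushed back into the jaw, m: 0 free, 0.020 bottomed. Spring of 1000 N/m; merely sliding the tin sideways can press it in by 2 to 6 mm.
- wheel (a joint): Handwheel angle, rad, growing clockwise seen from above, 0 to 16; starts between 0 and 5. It stays where it is left (friction 0.15 N m). The pad holds a tin against the end stop from about 11 rad (half-way 13), and would be bottomed at 15.
- wheel_hub (a point): Centre of the level black handwheel, on its upright axis, at mid-height of rim and spokes, 125 mm up, at x -90, y +330 mm of the stand. Rim: mid radius 78, 14 mm thick. Hub radius 21 mm, 10 mm above this point. Three 12 mm spokes 120 degrees apart; closed fingers fit in the windows to push a spoke; 58 mm free below. At wheel angle 0 the spoke with the red knob points along the stand's +x.
- knob_mid (a point): Middle of the red freely spinning crank knob that stands up on the rim, over the end of one spoke, 78 mm from the axis; 24 mm in diameter, 50 mm high (from 133 to 183 mm above the enamel), its middle 158 mm above the enamel.
- chopsticks: Bystander: wooden chopstick pair, 200 mm, on two low blue rests, 18 mm high. Origin under its middle.
- tumbler: Bystander: glass tumbler, 68 mm across, 95 mm high. Origin under its middle.
- salt_pot: Bystander: white ceramic salt pot with a blue press button, 64 mm across, 78 mm high. Origin under its middle.
- mould: Bystander: red plastic onigiri mould, open box 154 by 75 mm, 40 mm high. Origin under its middle.
Mind the look-alikes: they are no part of the job. There is more than one size of the tin; the job needs the largest.

How it is judged (in metres and radians):
On the way, in this order (a step that is already met when the one before it is completed fails the run):
1. the tin stands in the stand, flush against the back rail (within 6 mm and 0.07 rad), the pad still free (x of tin in the frame of jig between -0.006 and 0.006 m and angle between the x axis of tin and the x axis of jig, either way round below 0.07 rad and value of joint pad below 0.003 m), for 0.2 s.
2. the wheel is wound until the tin is at the end stop (within 4 mm) and the pad is pressed in 5 to 16 mm (x of tin in the frame of jig between -0.006 and 0.006 m and angle between the x axis of tin and the x axis of jig, either way round below 0.07 rad and y of tin in the frame of jig between -0.005 and 0.004 m and value of joint pad between 0.005 and 0.016 m), for 0.2 s.
At the end, for the whole second after the job is handed in: The tin stands level and at rest, flush with the back rail (within 6 mm, square within 0.07 rad) and against the end stop (within 4 mm), and the red pad is pressed in 5 to 16 mm of its 20 mm (all of step 2 and linear speed of tin below 0.01 m/s and angle between tin's own z axis and vertical below 0.05 rad); the robot touches nothing.
It fails at once if the pad is bottomed (pressed in over 18.5 mm) (value of joint pad above 0.0185 m).
It fails at once if the tin is lifted over 15 mm or tipped over 0.15 rad (height (world z) of tin above 0.015 m or angle between tin's own z axis and vertical above 0.15 rad).
It fails at once if the robot shoves the jaw or its pad with over 10 N (contact force between any of the fingers, the arm and jaw above 10 N).
It fails at once if another thing is shifted by over 30 mm or tipped over (distance of any of chopsticks, tumbler, salt_pot, mould from where it was at the start of the episode above 0.03 m or angle between any of chopsticks, tumbler, salt_pot, mould's own z axis and vertical above 0.4 rad).
It also fails if it takes over 72 s, if anything falls off the work surface, if the arm or the gripper's body presses on something with over 40 N, if the wrist force passes 120 N, or if a joint passes its speed limit or range.

### The arm

A 6-joint arm with a two-finger parallel gripper is mounted at the origin on the work surface. World frame = base frame: x ahead of the robot, y to its left, z up, the work surface at z = 0. Lengths are in mm, angles in degrees, forces in N, time in s.
With the tool pointing down it reaches from about 350 to 925 mm from the base axis. Payload 6.4 kg.
Tool frame: the origin (TCP) lies between the finger pads; the fingertips stand 22 mm ahead of it and the grasp point (between the pads) lies 3 mm ahead of it; z points along the fingers, y is the direction in which the jaws open and shut (so a half turn about z gives the same grasp; the last joint's range is limited). The gripper opens to 94 mm and grips with 3 to 60 N. Pads are 16 mm wide; open, the fingers measure 119 mm over their backs; the gripper's body (75 mm by 177 mm) begins 78 mm behind the grasp point.
Start: joints at [60.441, 14.043, 89.255, -0, 76.702, -9.975], TCP at [217.867, 612.412, 227.455] pointing down, gripper open.
Joint ranges: [-179.41, 179.41], [-58.25, 129.5], [7.25, 145.43], [-54.29, 234.29], [11.92, 165.04], [-157.13, 157.13]. Speed limits (degrees/s): [147.25, 147.25, 180, 180, 180, 180].

### API

Orientations are given as [roll, pitch, yaw] about the fixed x, y, z axes, in that order (R = Rz(yaw) Ry(pitch) Rx(roll)).
In Python, from plant import arm gives the robot as it stands.
- The arm moves only by the tool jog_arm, never from a script. Its argument "commands" is a list of rows, each a list of 4 numbers: the shift along the tool's x, y, z in cm, then the turn about the tool's z in degrees. In form: [[x, y, z, roll], ...]. A call has 1 to 10 rows; each row is the pose to reach, as a shift and turn from the pose measured when the call began, along the tool's axes at that moment; what a row does not reach only later rows make up. A row lasts 1/10 s, in which the tool goes at most 50 mm and 8.59 degrees, less where a joint would pass 70% of its speed; a pose out of reach is approached as far as the arm can. A call with a gripper value outside its range is refused whole. "fingers" is the opening, from 0 (shut) to 1 (fully open), set as the call begins (left out, the last holds). The fingers move at their own pace and stop on an object; the grip force is fixed at half the most. Time passes only in rows, so rows that repeat a pose let the fingers close. It gives the time, the measured TCP pose, the force and the opening at its end, in the units of the state.
- arm.state(): the state, without advancing time (a new reading comes with each control period).
- arm.read_camera(name): name is "scene" or "top" or "wrist"; returns a dict with "color" (480x640x3 uint8, red, green, blue), "K" (3x3 intrinsics, pixels), "R" (3x3) and "t" (3): a world point X has camera coordinates R X + t; the wrist camera has in their place "hand_eye" (4x4, takes a point from camera to tool coordinates, whose origin is the TCP and whose axes are the flange's). Camera axes: x right, y down, z forward; pixel columns grow to the right and rows downward; lengths in mm; the calibration is good to about 2 mm. A picture is of the moment at which its call begins: read the wrist's pose just before it. There is no depth.
- arm.close_job(): hands the job in, once; it reports no verdict.
The state is a dict: "time": time; "joints": joint angles; "qvel": joint speeds; "joint_torque": joint torques, N m; "ee_pos": TCP position; "ee_rot": TCP orientation; "wrist_force": force on the tool from outside, world axes, zero at the start; "moment": the same for the moment, N m; "finger_gap": opening from 0.0 (shut) to 1.0 (fully open).
Only numpy, scipy, OpenCV 4.12 (cv2) and the standard library are available. Lean on these libraries where they do the work, as an engineer would, in place of code of your own. Each camera call takes 0.05 s, during which the arm holds its last target. There are 200 camera calls.

## Working session

There is one attempt and no reset: what is moved stays moved. The work goes in short steps, Python scripts to look and compute and a tool call to move; the robot and the scene stay as the last step left them, time stands still between calls to the robot, and variables do not carry over. Pictures are saved under pics/ and viewed, about 8 in all and at most 12, crops included, and the job is handed in when it is done.

Besides the shell and the picture viewer there is one more tool, called after "Emit:" in YAML: its name, and indented under it one key for each argument. jog_arm: Moves the arm, as the interface text tells. Its arguments: {"type":"object","properties":{"commands":{"type":"array","items":{"type":"array","items":{"type":"number"}}},"fingers":{"type":"number"}},"required":["commands"]}

```bash
mkdir -p pics; ls; python3 - <<'E'
from plant import arm
import cv2
print(arm.state())
for n in ("scene","top"):
    c=arm.read_camera(n); cv2.imwrite(f"pics/{n}0.png",c["color"][:,:,::-1]); print(n,c["K"].tolist(),c["R"].tolist(),c["t"].tolist())
E
```

```text
pics
{'time': 0.0, 'joints': array([ 6.04400164e+01,  1.40853281e+01,  8.93224735e+01, -1.06750092e-03,
        7.67029676e+01, -9.97584680e+00]), 'qvel': array([ 0.00948885, -0.07735143, -0.02217537, -0.04610781,  0.10292475,
       -0.02629601]), 'joint_torque': array([-1.31056415e-03, -4.15844357e+01, -3.14590359e+01,  6.83924812e-02,
        3.34644690e-02, -1.44428350e-04]), 'ee_pos': array([217.60323785, 611.90788603, 226.35470812]), 'ee_rot': array([-1.79890726e+02, -1.81661710e-02,  1.60416092e+02]), 'wrist_force': array([-0.05550804,  0.55733924, -0.10242218]), 'moment': array([ 0.01114056, -0.05129892, -0.00657352]), 'finger_gap': 0.997382277866623}
scene [[472.0912838504117, 0.0, 317.6179099053876], [0.0, 472.0912838504117, 239.69616250753387], [0.0, 0.0, 1.0]] [[0.7171100018332287, 0.6969453308129085, 0.0045222924310860104], [0.49012083137662943, -0.4996670612818738, -0.7142229333482774], [-0.49551469798728304, 0.5143928787687694, -0.699903672193931]] [-320.3552029976098, -205.91036594793718, 1194.6584859744537]
top [[481.87072120402047, 0.0, 316.4465698548963], [0.0, 481.87072120402047, 253.51418140125497], [0.0, 0.0, 1.0]] [[0.008190541733399639, -0.9991285151354926, -0.04092829423833007], [-0.9974677187811501, -0.005271554323737262, -0.07092503580923012], [0.07064746998755246, 0.04140556675324915, -0.9966416176470858]] [-51.96621691245285, 544.6190374156527, 965.1814844828783]
```

View pics/scene0.png

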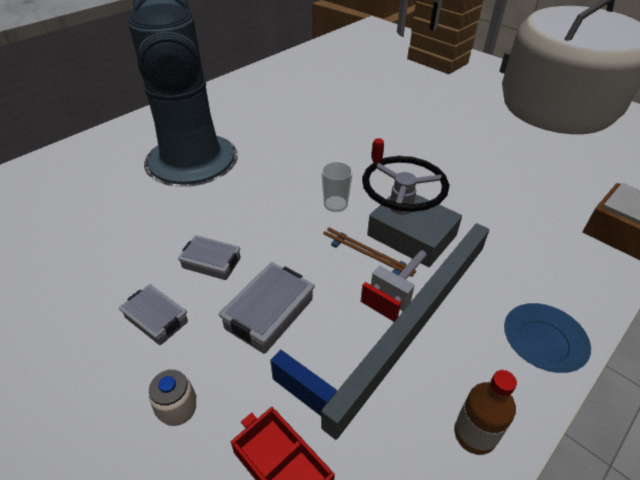

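View pics/top0.png

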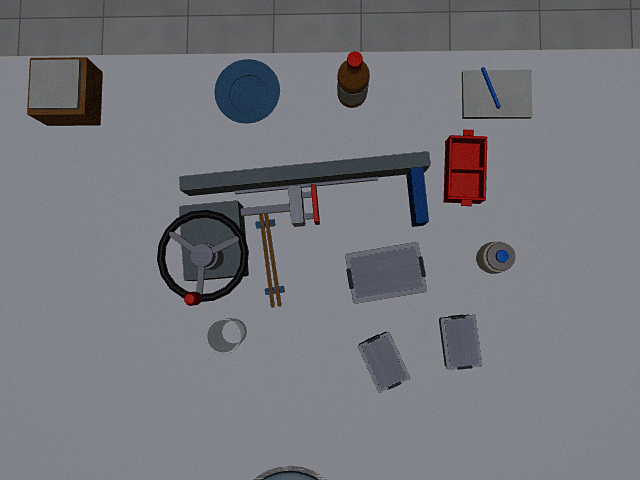

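The scene shows three lunch tins. In the top view they are at (387,272), (384,361) and (461,342). The first is about 80x55 px, roughly 150x100 mm, so it is the largest and the one meant. The end stop is at (418,195), the pad at (315,203), and the wheel at (202,255) with its knob at (192,298).

I'll measure from the top view and check it with an enlarged crop.

```bash
cat > h.py <<'E'
import numpy as np, cv2
from plant import arm
def cast(c,uv,z):
    uv=np.atleast_2d(np.array(uv,float)); d=np.c_[uv,np.ones(len(uv))]@np.linalg.inv(c["K"]).T@c["R"]
    o=-c["R"].T@c["t"]; return (o+d*((z-o[2])/d[:,2])[:,None])
def proj(c,X):
    p=np.atleast_2d(X)@c["R"].T+c["t"]; p=p@c["K"].T; return p[:,:2]/p[:,2:]
def rect(c,mask,z):
    n,l,s,_=cv2.connectedComponentsWithStats(mask.astype(np.uint8)); k=1+np.argmax(s[1:,4])
    v,u=np.nonzero(l==k); P=cast(c,np.c_[u,v],z)[:,:2].astype(np.float32)
    return cv2.minAreaRect(P),(u.mean(),v.mean())
E
python3 - <<'E'
from h import *
c=arm.read_camera("top"); im=c["color"]; np.save("top.npy",im)
hsv=cv2.cvtColor(im,cv2.COLOR_RGB2HSV)
def roi(m,u0,u1,v0,v1):
    r=np.zeros(m.shape,bool); r[v0:v1,u0:u1]=m[v0:v1,u0:u1]; return r
for uv in [(300,170),(420,200),(387,272),(350,300),(440,300),(315,200),(210,230),(424,200),(412,200),(300,176)]:
    print(uv,im[uv[1],uv[0]],hsv[uv[1],uv[0]])
H,S,V=[hsv[:,:,i] for i in range(3)]
blue=roi((H>105)&(H<130)&(S>120),400,440,150,240); print("stop",rect(c,blue,60))
red=roi(((H<8)|(H>172))&(S>150),300,330,170,235); print("pad",rect(c,red,55))
kn=roi(((H<8)|(H>172))&(S>150),170,220,270,320); print("knob",rect(c,kn,183))
big=cv2.resize(im[140:320,150:450],None,fx=2.66,fy=2.66,interpolation=cv2.INTER_CUBIC); cv2.imwrite("pics/crop1.png",big[:,:,::-1])
E
```

```text
(300, 170) [58 67 69] [95 41 69]
(420, 200) [21 43 88] [110 194  88]
(387, 272) [83 83 98] [120  39  98]
(350, 300) [133 133 141] [120  14 141]
(440, 300) [134 132 139] [129  13 139]
(315, 200) [137  34  27] [  2 205 137]
(210, 230) [60 68 68] [90 30 68]
(424, 200) [15 41 89] [109 212  89]
(412, 200) [ 1 10 26] [109 245  26]
(300, 176) [55 63 67] [100  46  67]
stop (((655.6046752929688, -245.86094665527344), (115.45243835449219, 33.76872634887695), 5.391564846038818), (np.float64(417.53325942350335), np.float64(195.8968957871397)))
pad (((639.8407592773438, -45.44052505493164), (78.8282470703125, 9.837081909179688), 6.1195244789123535), (np.float64(314.65968586387436), np.float64(204.20942408376965)))
knob (((455.3027038574219, 155.72036743164062), (22.07823944091797, 29.428295135498047), 0.5525113344192505), (np.float64(192.48979591836735), np.float64(298.0408163265306)))
```

View pics/crop1.png

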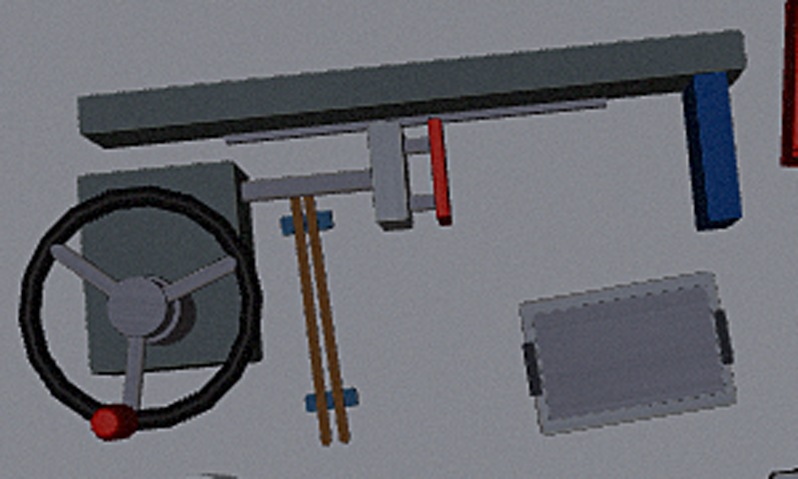

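```bash
python3 - <<'E'
from h import *
c=arm.read_camera("top"); im=c["color"]
hsv=cv2.cvtColor(im,cv2.COLOR_RGB2HSV); H,S,V=[hsv[:,:,i].astype(int) for i in range(3)]
print("cam",-c["R"].T@c["t"])
# rail front top edge: per column, gradient bright->dark
g=cv2.GaussianBlur(V.astype(np.float32),(3,3),0); pts=[]
for u in range(190,400,3):
    v0=int(187-(u-180)*0.09); col=g[v0-7:v0+8,u]; d=np.diff(col); k=np.argmin(d); pts.append((u,v0-7+k+0.5))
P=cast(c,pts,60)[:,:2]; vx,vy,x0,y0=cv2.fitLine(P.astype(np.float32),cv2.DIST_HUBER,0,.01,.01).ravel()
r=(P-[x0,y0])@[-vy,vx]; print("rail dir",vx,vy,x0,y0,"rms",r.std())
th=np.arctan2(-vx,vy) if vy>0 else np.arctan2(vx,-vy)   # stand y=( -sin, cos)
ex=np.array([np.cos(th),np.sin(th)]); ey=np.array([-ex[1],ex[0]])
m=np.zeros(V.shape,bool); m[150:240,400:440]=((H>105)&(H<130)&(S>120)&(V>55))[150:240,400:440]
(rc,sz,a),uv=rect(c,m,60); print("stop top",rc,sz,a,uv)
xr=np.dot([x0,y0],ex); O=ex*(xr-50)+ey*(np.dot(rc,ey)+75+12.5)
print("theta",np.degrees(th),"O",O,"stop x centre in jig (exp -5):",np.dot(rc-O,ex))
J=lambda p:((p-O)@np.c_[ex,ey])
q=np.array([(521,302),(714,272),(736,404),(543,434)])/2.66+[150,140]
T=cast(c,q,50)[:,:2]; print("tin sides",np.linalg.norm(T-np.roll(T,1,0),axis=1),"ctr",T.mean(0),"jig",J(T.mean(0)),"corners jig",J(T).round(1))
d=T[0]+T[3]-T[1]-T[2]; print("tin angle rel jig",np.degrees(np.arctan2(-d[0],d[1])-th))
hub=O+ex*-90+ey*330; print("hub",hub,proj(c,[*hub,125]))
print("hub seen",J(cast(c,[137/2.66+150,306/2.66+140],135)[:,:2]))
k=cast(c,[[192.5,298]],160)[0,:2]; rel=J(k)-[-90,330]; print("knob",k,rel,np.hypot(*rel),"theta cw",np.arctan2(-rel[1],rel[0])%(2*np.pi))
mr=np.zeros(V.shape,bool); mr[170:235,300:330]=(((H<8)|(H>172))&(S>150))[170:235,300:330]
v,u=np.nonzero(mr); print("pad jig y range",np.percentile(J(cast(c,np.c_[u,v],55)[:,:2])[:,1],[2,98]))
np.savez("jig.npz",O=O,ex=ex,ey=ey,th=th)
E
```

```text
cam [475.47791037 -89.01382668 998.44027213]
rail dir 0.09929843 -0.9950577 689.9364 -2.8242562 rms 0.5806219527224455
stop top (658.9574584960938, -250.2847900390625) (108.8482437133789, 24.16893196105957) 5.666967391967773 (np.float64(419.3762811127379), np.float64(194.497803806735))
theta 5.6987724 O [ 655.6404449  -162.68120385] stop x centre in jig (exp -5): -5.398278858251857
tin sides [ 98.53111843 143.80500922  98.08974791 142.66393784] ctr [ 505.93234499 -186.55084758] jig [-151.33841608   -8.88589319] corners jig [[-106.6   66. ]
 [ -97.9  -77.6]
 [-195.9  -83.2]
 [-204.9   59.2]]
tin angle rel jig 3.5617008694681913
hub [533.31677165 156.75098609] [[202.440257   255.12673079]]
hub seen [[-90.61522879 328.96439306]]
knob [455.59131254 162.61602389] [-76.75892514  13.55407718] 77.94642773953895 theta cw 3.316370783345558
pad jig y range [113.53929229 122.68667543]
```

The top view puts the stand origin at (655.6, -162.7) with yaw 5.7°. In the stand's frame the tin is at (-151, -9), turned 3.6°. The wheel angle is about 3.32 rad, and the pad image and hub agree with that.

I'll nudge the tin sideways along +y to centre it in the mouth, then push it home. First I move to its right end.

Emit:
jog_arm:
  commands:
    - [-58.6,-75.1,0,64.7]
    - [-58.6,-75.1,0,64.7]
    - [-58.6,-75.1,0,64.7]
    - [-58.6,-75.1,0,64.7]
    - [-58.6,-75.1,0,64.7]
    - [-58.6,-75.1,0,64.7]
    - [-58.6,-75.1,0,64.7]
    - [-58.6,-75.1,0,64.7]
    - [-58.6,-75.1,0,64.7]
    - [-58.6,-75.1,0,64.7]
  fingers: 0.5

```text
time: 1.2
ee_pos: [375.5, 136.0, 227.6]
ee_rot: [180.0, 0.1, 95.7]
wrist_force: [1.3, 0.7, -0.7]
finger_gap: 0.499
```

```bash
cat >> h.py <<'E'
from scipy.spatial.transform import Rotation as Ro
g=np.load("jig.npz"); O,ex,ey,th=g["O"],g["ex"],g["ey"],float(g["th"])
def J(p): return (np.asarray(p)-O)@np.c_[ex,ey]
def go(jx,jy,z,yaw=None):
    s=arm.state(); R=Ro.from_euler("xyz",s["ee_rot"],degrees=True).as_matrix()
    w=np.r_[O+ex*jx+ey*jy,z]; d=R.T@(w-s["ee_pos"])/10
    t=0 if yaw is None else (s["ee_rot"][2]-yaw-np.degrees(th)+180)%360-180
    print("t",round(s["time"],2),"jig",J(s["ee_pos"][:2]).round(1),"z",s["ee_pos"][2].round(1),"rot",s["ee_rot"].round(1),"F",s["wrist_force"].round(1),"gap",round(s["finger_gap"],2),"-> shift",d.round(2),round(t,2))
E
python3 -c "
from h import *
go(-150,-118,226,90)"
```

```text
t 1.2 jig [-249.1  325.1] z 227.6 rot [1.80e+02 1.00e-01 9.57e+01] F [ 1.3  0.7 -0.7] gap 0.5 -> shift [-44.31   9.88   0.21] 0.04
```

Emit:
jog_arm:
  commands:
    - [-44.3,9.9,0,0]
    - [-44.3,9.9,0,0]
    - [-44.3,9.9,0,0]
    - [-44.3,9.9,0,0]
    - [-44.3,9.9,0,0]
    - [-44.3,9.9,0,0]
    - [-44.3,9.9,0,0]
    - [-44.3,9.9,0,0]
    - [-44.3,9.9,0,0]
    - [-44.3,9.9,0,0]

```text
time: 2.2
ee_pos: [518.6, -299.4, 227.3]
ee_rot: [-180.0, 0.1, 95.5]
wrist_force: [0.1, 0.4, -0.5]
finger_gap: 0.499
```

```bash
python3 -c "
from h import *
go(-150,-118,34,90)
c=arm.read_camera('top'); cv2.imwrite('pics/top1.png',c['color'][100:400,150:550,::-1])"
```

```text
t 2.2 jig [-149.9 -122.4] z 227.3 rot [-1.80e+02  1.00e-01  9.55e+01] F [ 0.1  0.4 -0.5] gap 0.5 -> shift [ 4.700e-01 -1.000e-02  1.933e+01] -0.2
```

Emit:
jog_arm:
  commands:
    - [0,0,5,0]
    - [0,0,10,0]
    - [0,0,15,0]
    - [0,0,18,0]
    - [0,0,19.3,-0.2]
    - [0,0,19.3,-0.2]
    - [0,0,19.3,-0.2]

```text
time: 2.95
ee_pos: [519.4, -298.2, 36.3]
ee_rot: [179.9, 0.1, 95.8]
wrist_force: [-0.5, -0.3, 0.4]
finger_gap: 0.498
```

```bash
python3 -c "
from h import *
go(-150,-64,34,90)"
```

```text
t 2.95 jig [-149.  -121.3] z 36.3 rot [1.799e+02 1.000e-01 9.580e+01] F [-0.5 -0.3  0.4] gap 0.5 -> shift [ 5.73 -0.09  0.21] 0.08
```

Emit:
jog_arm:
  commands:
    - [1.0,0,0,0]
    - [1.6,0,0,0]
    - [2.2,0,0,0]
    - [2.7,0,0,0]
    - [3.2,0,0,0]
    - [3.7,0,0,0]
    - [4.2,0,0,0]
    - [4.7,0,0,0]
    - [5.2,0,0,0]
    - [5.6,0,0,0]

```text
time: 3.95
ee_pos: [514.3, -242.5, 36.5]
ee_rot: [179.8, 0.2, 95.8]
wrist_force: [1.0, -4.4, 3.1]
finger_gap: 0.505
```

Emit:
jog_arm:
  commands:
    - [0,0,0,0]
    - [-2,0,0,0]
    - [-4,0,0,0]
    - [-4,0,-5,0]
    - [-4,0,-10,0]
    - [-8,0,-15,0]
    - [-12,8,-15,8]
    - [-14,12,-15,16]
    - [-14,12,-15,24]
    - [-14,12,-15,32]
  fingers: 0.5

```text
time: 4.95
ee_pos: [649.4, -372.1, 185.0]
ee_rot: [179.8, 0.0, 63.4]
wrist_force: [0.0, 0.5, 0.2]
finger_gap: 0.503
```

```bash
python3 -c "
from h import *
go(-240,17,190,0)
c=arm.read_camera('top'); cv2.imwrite('pics/top2.png',cv2.resize(c['color'][130:370,250:570,::-1],None,fx=2.5,fy=2.5,interpolation=cv2.INTER_CUBIC))"
```

```text
t 4.95 jig [ -27.  -207.8] z 185.0 rot [179.8   0.   63.4] F [0.  0.5 0.2] gap 0.5 -> shift [  7.61 -30.02  -0.6 ] 57.69
```

View pics/top2.png

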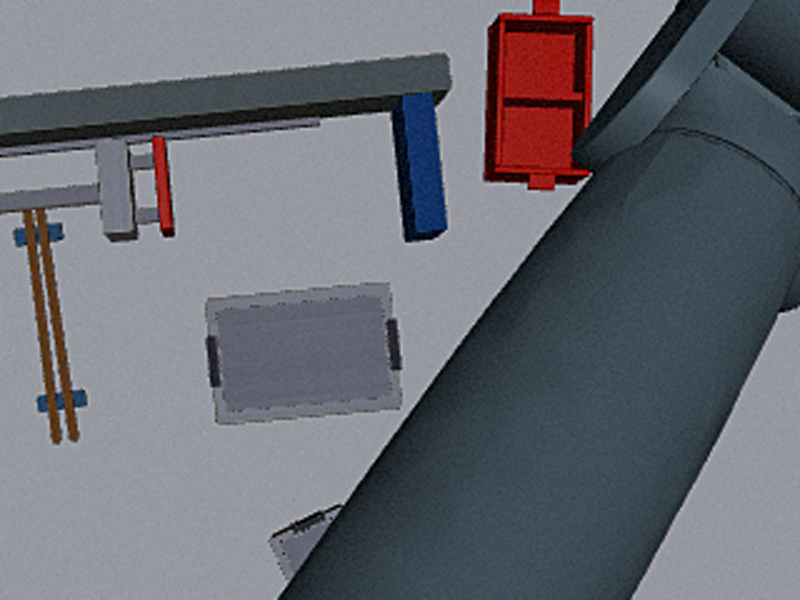

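```bash
python3 -c "
from h import *
c=arm.read_camera('top')
q=np.array([(207,298),(389,283),(401,408),(217,424)])/2.5+[250,130]
T=J(cast(c,q,50)[:,:2]); print(T.round(1),T.mean(0)); t=T.mean(0)
go(-228,t[1],190,0)"
```

```text
[[ -95.7   90.8]
 [ -97.4  -52.5]
 [-195.5  -51.6]
 [-195.    92.3]] [-145.90639332   19.74711036]
t 5.05 jig [ -29.1 -206.2] z 185.3 rot [179.9   0.   63.7] F [ 0.3 -0.8  0.2] gap 0.5 -> shift [  8.63 -28.83  -0.52] 58.02
```

The tin is now square at stand (-146, +20), and the mouth centre is at +19. Next I go behind its near long side with the fingers fully open.

Emit:
jog_arm:
  commands:
    - [8.6,-28.8,0,58]
    - [8.6,-28.8,0,58]
    - [8.6,-28.8,0,58]
    - [8.6,-28.8,0,58]
    - [8.6,-28.8,0,58]
    - [8.6,-28.8,0,58]
    - [8.6,-28.8,0,58]
    - [8.6,-28.8,0,58]
    - [8.6,-28.8,0,58]
  fingers: 1.0

```text
time: 5.95
ee_pos: [427.2, -166.9, 185.4]
ee_rot: [179.9, -0.1, 5.9]
wrist_force: [-0.8, -0.6, 0.5]
finger_gap: 1.0
```

```bash
python3 -c "
from h import *
go(-228,20,36,0)"
```

```text
t 5.95 jig [-227.7   18.5] z 185.4 rot [ 1.799e+02 -1.000e-01  5.900e+00] F [-0.8 -0.6  0.5] gap 1.0 -> shift [-0.06 -0.18 14.93] 0.21
```

Emit:
jog_arm:
  commands:
    - [0,-0.1,5,0.2]
    - [0,-0.1,10,0.2]
    - [0,-0.1,13.5,0.2]
    - [0,-0.1,14.9,0.2]
    - [0,-0.1,14.9,0.2]
    - [0,-0.1,14.9,0.2]

```text
time: 6.55
ee_pos: [428.3, -167.1, 36.8]
ee_rot: [179.9, -0.1, 5.8]
wrist_force: [-0.4, 0.5, 0.3]
finger_gap: 1.001
```

```bash
python3 -c "
from h import *
go(-58,20,36,0)"
```

```text
t 6.55 jig [-226.7   18.2] z 36.8 rot [ 1.799e+02 -1.000e-01  5.800e+00] F [-0.4  0.5  0.3] gap 1.0 -> shift [16.87 -0.16  0.12] 0.07
```

Emit:
jog_arm:
  commands:
    - [0.8,0,0,0]
    - [1.6,0,0,0]
    - [2.4,0,0,0]
    - [3.2,0,0,0]
    - [4.0,0,0,0]
    - [4.8,0,0,0]
    - [5.6,0,0,0]
    - [6.4,0,0,0]
    - [7.2,0,0,0]
    - [8,0,0,0]

```text
time: 7.55
ee_pos: [508.5, -158.9, 36.8]
ee_rot: [179.9, -0.1, 5.8]
wrist_force: [-3.5, -0.4, 2.4]
finger_gap: 1.0
```

Emit:
jog_arm:
  commands:
    - [0.8,0,0,0]
    - [1.6,0,0,0]
    - [2.4,0,0,0]
    - [3.2,0,0,0]
    - [4.0,0,0,0]
    - [4.8,0,0,0]
    - [5.4,0,0,0]
    - [5.8,0,0,0]
    - [6.2,0,0,0]
    - [6.4,0,0,0]

```text
time: 8.55
ee_pos: [572.5, -152.5, 37.0]
ee_rot: [179.9, -0.2, 5.8]
wrist_force: [-3.5, 0.2, 0.5]
finger_gap: 1.003
```

```bash
python3 -c "
from h import *
go(-59,20,36,0)
c=arm.read_camera('scene'); cv2.imwrite('pics/sc3.png',cv2.resize(c['color'][180:440,180:520,::-1],None,fx=2.3,fy=2.3,interpolation=cv2.INTER_CUBIC))"
```

```text
t 8.55 jig [-81.7  18.4] z 37.0 rot [179.9  -0.2   5.8] F [-3.5  0.2  0.5] gap 1.0 -> shift [ 2.27 -0.15  0.1 ] 0.06
```

View pics/sc3.png

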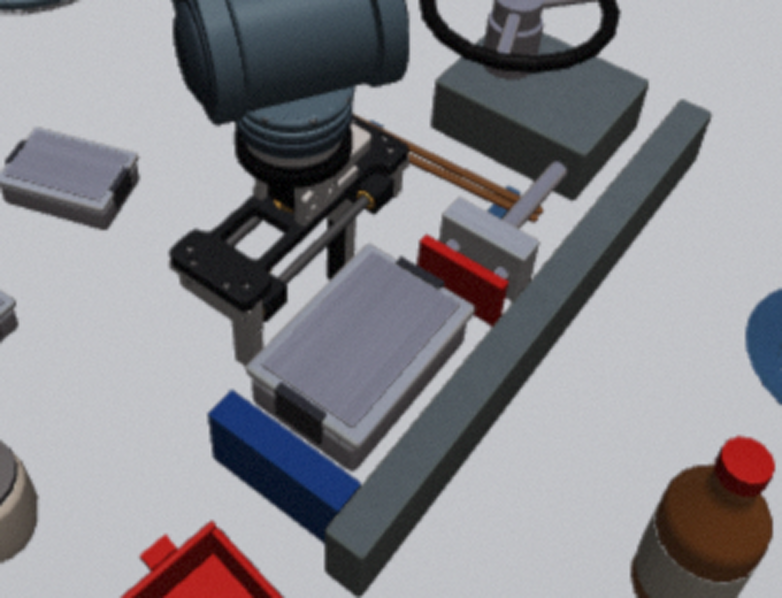

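The tin, centred near (360,360) in the crop, is between the stop and the pad with clearance at both ends, and about 20 mm from the rail. I'll push the rest slowly and watch the force.

Emit:
jog_arm:
  commands:
    - [0.4,0,0,0]
    - [0.8,0,0,0]
    - [1.2,0,0,0]
    - [1.5,0,0,0]
    - [1.7,0,0,0]
    - [1.9,0,0,0]
    - [2.0,0,0,0]
    - [2.1,0,0,0]
    - [2.1,0,0,0]

```text
time: 9.5
ee_pos: [593.5, -150.3, 37.0]
ee_rot: [179.9, -0.2, 5.8]
wrist_force: [-1.7, -0.2, -0.6]
finger_gap: 1.003
```

Emit:
jog_arm:
  commands:
    - [0.1,0,0,0]
    - [0.2,0,0,0]
    - [0.3,0,0,0]
    - [0.3,0,0,0]
    - [0.3,0,0,0]

```text
time: 10.0
ee_pos: [593.7, -150.2, 37.0]
ee_rot: [180.0, 0.3, 5.8]
wrist_force: [-14.3, 0.4, 8.8]
finger_gap: 1.0
```

The force rose to 14 N and the tool stopped, so the tin is against the rail. I'll back off, lift clear and check.

Emit:
jog_arm:
  commands:
    - [0,0,0,0]
    - [-0.4,0,0,0]
    - [-2,0,0,0]
    - [-4,0,-1,0]
    - [-6,0,-6,0]
    - [-8,0,-11,0]
    - [-8,0,-16,0]
    - [-8,0,-20,0]
    - [-10,-4,-20,0]
    - [-12,-8,-20,0]

```text
time: 11.0
ee_pos: [468.2, -82.5, 240.3]
ee_rot: [179.8, -0.1, 5.7]
wrist_force: [0.5, 0.4, -0.3]
finger_gap: 1.001
```

```bash
python3 -c "
from h import *
go(-166.8,343.6,235,0)
c=arm.read_camera('top'); cv2.imwrite('pics/top4.png',cv2.resize(c['color'][130:370,150:470,::-1],None,fx=2.5,fy=2.5,interpolation=cv2.INTER_CUBIC))"
```

```text
t 11.0 jig [-178.5   98.4] z 240.3 rot [ 1.798e+02 -1.000e-01  5.700e+00] F [ 0.5  0.4 -0.3] gap 1.0 -> shift [  1.15 -24.53   0.45] -0.05
```

View pics/top4.png

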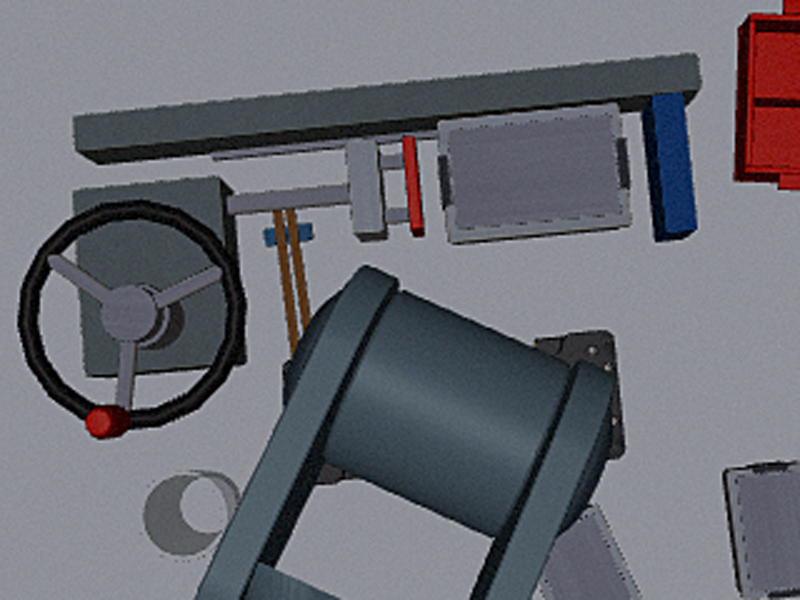

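The tin lies flush along the rail, with gaps to both the pad (413,186) and the blue stop (670,170). Next is the knob at (105,422).

Emit:
jog_arm:
  commands:
    - [1.1,-24.5,0,0]
    - [1.1,-24.5,0,0]
    - [1.1,-24.5,0,0]
    - [1.1,-24.5,0,0]
    - [1.1,-24.5,0,0]
    - [1.1,-24.5,0,0]
    - [1.1,-24.5,0,0]

```text
time: 11.75
ee_pos: [450.1, 168.6, 238.6]
ee_rot: [-179.9, 0.1, 6.1]
wrist_force: [0.1, 0.1, -0.1]
finger_gap: 0.994
```

```bash
python3 -c "
from h import *
c=arm.read_camera('top')
q=np.array([(452,242),(630,226)])/2.5+[150,130]; print('tin near corners jig',J(cast(c,q,50)[:,:2]).round(1))
go(-166.8,343.6,164,0)"
```

```text
tin near corners jig [[-51.   90.6]
 [-51.9 -50.2]]
t 11.8 jig [-171.6  349. ] z 238.5 rot [-179.9    0.2    5.9] F [-0.1  0.2 -0.5] gap 1.0 -> shift [0.49 0.55 7.45] 0.23
```

Emit:
jog_arm:
  commands:
    - [0.5,0.5,0,0.2]
    - [0.5,0.5,3,0.2]
    - [0.5,0.5,6,0.2]
    - [0.5,0.5,7.4,0.2]
    - [0.5,0.5,7.4,0.2]
    - [0.5,0.5,7.4,0.2]

```text
time: 12.4
ee_pos: [456.5, 162.5, 165.4]
ee_rot: [-179.9, 0.1, 5.6]
wrist_force: [-0.0, -0.4, -0.3]
finger_gap: 1.002
```

```bash
python3 -c "
from h import *
go(-166.8,343.6,164,0)
c=arm.read_camera('scene'); cv2.imwrite('pics/sc5.png',cv2.resize(c['color'][60:260,300:520,::-1],None,fx=2.5,fy=2.5,interpolation=cv2.INTER_CUBIC))"
```

```text
t 12.4 jig [-165.9  343.3] z 165.4 rot [-1.799e+02  1.000e-01  5.600e+00] F [-0.  -0.4 -0.3] gap 1.0 -> shift [-0.09 -0.03  0.14] -0.05
```

View pics/sc5.png

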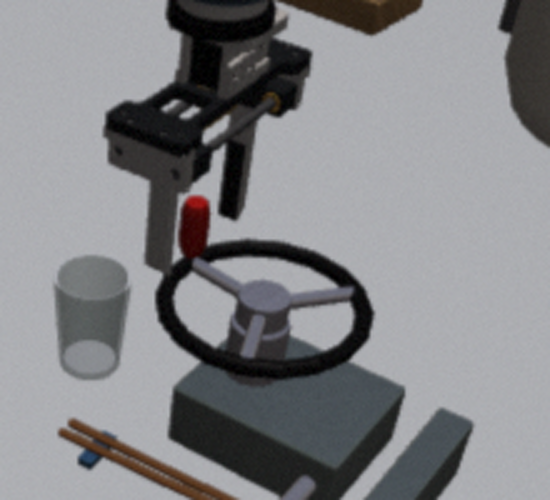

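The red knob at (195,225) stands between the open fingers, which clear the rim. I close on it.

Emit:
jog_arm:
  commands:
    - [-0.1,0,0.1,0]
    - [-0.1,0,0.1,0]
    - [-0.1,0,0.1,0]
    - [-0.1,0,0.1,0]
    - [-0.1,0,0.1,0]
    - [-0.1,0,0.1,0]
    - [-0.1,0,0.1,0]
    - [-0.1,0,0.1,0]
  fingers: 0.0

```text
time: 13.25
ee_pos: [455.8, 162.6, 165.0]
ee_rot: [-179.9, 0.0, 5.7]
wrist_force: [0.2, 0.4, 0.3]
finger_gap: 0.355
```

```bash
cat > crank.py <<'E'
# from the measured pose: rows (tool axes, cm) for cranking to wheel angle(s)
import sys
from h import *
s=arm.state(); R=Ro.from_euler("xyz",s["ee_rot"],degrees=True).as_matrix(); p=J(s["ee_pos"][:2]); r=p-[-90,330]
a=np.arctan2(-r[1],r[0])
print("t",round(s["time"],2),"r",np.hypot(*r).round(1),"angle mod 2pi",round(a%(2*np.pi),3),"z",s["ee_pos"][2].round(1),"F",s["wrist_force"].round(1),"gap",round(s["finger_gap"],3))
step,n=map(float,sys.argv[1:3])
print([[float(x) for x in np.append((R.T@(np.r_[O+ex*(-90+78*np.cos(b))+ey*(330-78*np.sin(b)),164]-s["ee_pos"])/10).round(1),0)] for b in a+step*np.arange(1,int(n)+1)])
E
python3 crank.py 0.25 10
```

```text
t 13.25 r 77.8 angle mod 2pi 3.317 z 165.0 F [0.2 0.4 0.3] gap 0.355
[[0.6, -1.9, 0.1, 0.0], [1.6, -3.5, 0.1, 0.0], [3.0, -4.9, 0.1, 0.0], [4.6, -5.8, 0.1, 0.0], [6.5, -6.4, 0.1, 0.0], [8.5, -6.4, 0.1, 0.0], [10.4, -6.0, 0.1, 0.0], [12.1, -5.1, 0.1, 0.0], [13.5, -3.8, 0.1, 0.0], [14.6, -2.2, 0.1, 0.0]]
```

Emit:
jog_arm:
  commands:
    - [0,0,0.1,0]
    - [0,0,0.1,0]
    - [0,0,0.1,0]
    - [0,0,0.1,0]
    - [0,0,0.1,0]
  fingers: 0.0

```text
time: 13.75
ee_pos: [455.8, 162.5, 163.9]
ee_rot: [-179.9, 0.0, 5.7]
wrist_force: [0.4, -1.6, -0.0]
finger_gap: 0.248
```

```bash
python3 crank.py 0.25 10
```

```text
t 13.75 r 77.7 angle mod 2pi 3.315 z 163.9 F [ 0.4 -1.6 -0. ] gap 0.248
[[0.5, -1.9, -0.0, 0.0], [1.6, -3.5, -0.0, 0.0], [2.9, -4.9, -0.0, 0.0], [4.6, -5.9, -0.0, 0.0], [6.5, -6.4, -0.0, 0.0], [8.5, -6.4, -0.0, 0.0], [10.3, -6.0, -0.0, 0.0], [12.1, -5.1, -0.0, 0.0], [13.5, -3.8, -0.0, 0.0], [14.6, -2.2, -0.0, 0.0]]
```

Gripped, with the gap equal to the knob diameter. Now I crank clockwise from 3.32 rad.

Emit:
jog_arm:
  commands:
    - [0.5,-1.9,0,0]
    - [1.6,-3.5,0,0]
    - [2.9,-4.9,0,0]
    - [4.6,-5.9,0,0]
    - [6.5,-6.4,0,0]
    - [8.5,-6.4,0,0]
    - [10.3,-6.0,0,0]
    - [12.1,-5.1,0,0]
    - [13.5,-3.8,0,0]
    - [14.6,-2.2,0,0]

```text
time: 14.75
ee_pos: [599.2, 198.7, 163.9]
ee_rot: [-179.9, 0.1, 5.7]
wrist_force: [-5.5, -0.4, 4.7]
finger_gap: 0.251
```

```bash
python3 crank.py 0.25 10
```

```text
t 14.75 r 78.1 angle mod 2pi 5.816 z 163.9 F [-5.5 -0.4  4.7] gap 0.251
[[0.6, 1.8, -0.0, 0.0], [0.8, 3.8, -0.0, 0.0], [0.5, 5.7, -0.0, 0.0], [-0.3, 7.5, -0.0, 0.0], [-1.4, 9.0, -0.0, 0.0], [-3.0, 10.2, -0.0, 0.0], [-4.8, 11.0, -0.0, 0.0], [-6.7, 11.3, -0.0, 0.0], [-8.6, 11.1, -0.0, 0.0], [-10.5, 10.5, -0.0, 0.0]]
```

At 5.82 rad.

Emit:
jog_arm:
  commands:
    - [0.6,1.8,0,0]
    - [0.8,3.8,0,0]
    - [0.5,5.7,0,0]
    - [-0.3,7.5,0,0]
    - [-1.4,9.0,0,0]
    - [-3.0,10.2,0,0]
    - [-4.8,11.0,0,0]
    - [-6.7,11.3,0,0]
    - [-8.6,11.1,0,0]
    - [-10.5,10.5,0,0]

```text
time: 15.75
ee_pos: [505.7, 83.1, 163.9]
ee_rot: [-179.8, -0.1, 5.6]
wrist_force: [5.1, 6.6, -1.7]
finger_gap: 0.247
```

```bash
python3 crank.py 0.25 10
```

```text
t 15.75 r 78.7 angle mod 2pi 2.029 z 163.9 F [ 5.1  6.6 -1.7] gap 0.247
[[-1.6, -1.1, -0.0, 0.0], [-2.9, -2.6, -0.0, 0.0], [-3.8, -4.3, -0.0, 0.0], [-4.3, -6.2, -0.0, 0.0], [-4.3, -8.1, 0.0, 0.0], [-3.8, -10.0, 0.0, 0.0], [-2.8, -11.7, 0.0, 0.0], [-1.5, -13.1, 0.0, 0.0], [0.2, -14.1, 0.0, 0.0], [2.0, -14.7, 0.0, 0.0]]
```

At 8.31 rad.

Emit:
jog_arm:
  commands:
    - [-1.6,-1.1,0,0]
    - [-2.9,-2.6,0,0]
    - [-3.8,-4.3,0,0]
    - [-4.3,-6.2,0,0]
    - [-4.3,-8.1,0,0]
    - [-3.8,-10.0,0,0]
    - [-2.8,-11.7,0,0]
    - [-1.5,-13.1,0,0]
    - [0.2,-14.1,0,0]
    - [2.0,-14.7,0,0]

```text
time: 16.75
ee_pos: [511.1, 231.1, 163.9]
ee_rot: [180.0, -0.0, 5.7]
wrist_force: [-0.7, -9.6, 1.5]
finger_gap: 0.25
```

```bash
python3 crank.py 0.2 10; python3 -c "
from h import *
c=arm.read_camera('top'); cv2.imwrite('pics/top6.png',cv2.resize(c['color'][130:290,250:470,::-1],None,fx=3,fy=3,interpolation=cv2.INTER_CUBIC))"
```

```text
t 16.75 r 77.6 angle mod 2pi 4.521 z 163.9 F [-0.7 -9.6  1.5] gap 0.25
[[1.5, -0.2, -0.0, 0.0], [3.1, -0.0, -0.0, 0.0], [4.6, 0.5, -0.0, 0.0], [5.9, 1.2, -0.0, 0.0], [7.1, 2.2, -0.0, 0.0], [8.1, 3.5, -0.0, 0.0], [8.8, 4.9, -0.0, 0.0], [9.2, 6.4, -0.0, 0.0], [9.3, 7.9, -0.0, 0.0], [9.1, 9.5, -0.0, 0.0]]
```

View pics/top6.png

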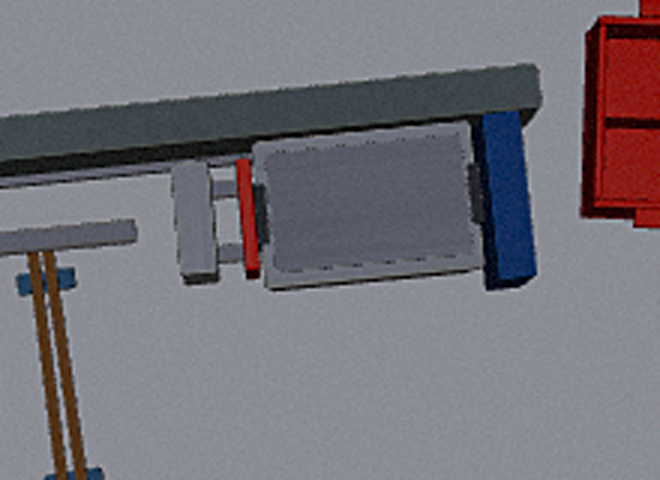

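At 10.80 rad the tin sits between the red pad (248,220) and the blue stop (505,200), still flush with the rail. I'll wind to about 12.8 to 13 rad.

Emit:
jog_arm:
  commands:
    - [1.5,-0.2,0,0]
    - [3.1,0,0,0]
    - [4.6,0.5,0,0]
    - [5.9,1.2,0,0]
    - [7.1,2.2,0,0]
    - [8.1,3.5,0,0]
    - [8.8,4.9,0,0]
    - [9.2,6.4,0,0]
    - [9.3,7.9,0,0]
    - [9.1,9.5,0,0]

```text
time: 17.8
ee_pos: [611.3, 146.9, 163.9]
ee_rot: [-179.8, 0.1, 5.7]
wrist_force: [-8.8, 3.7, 5.6]
finger_gap: 0.249
```

```bash
python3 crank.py 0.2 2
```

```text
t 17.8 r 78.6 angle mod 2pi 0.225 z 163.9 F [-8.8  3.7  5.6] gap 0.249
[[-0.6, 1.5, -0.0, 0.0], [-1.3, 2.8, -0.0, 0.0]]
```

Emit:
jog_arm:
  commands:
    - [-0.3,0.8,0,0]
    - [-0.6,1.5,0,0]
    - [-0.6,1.5,0,0]
    - [-0.6,1.5,0,0]

```text
time: 18.2
ee_pos: [607.3, 130.7, 164.0]
ee_rot: [-179.9, 0.1, 5.7]
wrist_force: [3.3, -2.5, -2.8]
finger_gap: 0.249
```

```bash
python3 crank.py 0.2 1
```

```text
t 18.2 r 78.4 angle mod 2pi 0.438 z 164.0 F [ 3.3 -2.5 -2.8] gap 0.249
[[-0.8, 1.3, -0.0, 0.0]]
```

Emit:
jog_arm:
  commands:
    - [0,0,0,0]
    - [0,0,0,0]
    - [0,0,0,0]
    - [0,0,0,0]
    - [0,0,0,0]
    - [0,0,0,0]
    - [0,0,0,0]
    - [0,0,0,0]
  fingers: 0.8

```text
time: 19.0
ee_pos: [607.3, 130.7, 164.0]
ee_rot: [-179.9, 0.1, 5.7]
wrist_force: [0.3, 0.1, 0.9]
finger_gap: 0.799
```

Emit:
jog_arm:
  commands:
    - [0,0,-2,0]
    - [0,0,-5,0]
    - [0,0,-9,0]
    - [-5,-1,-9,0]
    - [-10,-2,-9,0]
    - [-15,-4,-9,0]
    - [-18,-8,-9,0]
    - [-20,-12,-9,0]
    - [-20,-14,-9,0]
    - [-20,-14,-9,0]

```text
time: 20.0
ee_pos: [393.6, 251.8, 254.8]
ee_rot: [-179.9, 0.0, 5.9]
wrist_force: [0.5, -0.1, 0.4]
finger_gap: 0.799
```

```bash
python3 -c "
from h import *
go(0,0,235,0)
c=arm.read_camera('top'); im=c['color']; cv2.imwrite('pics/top7.png',cv2.resize(im[130:350,150:530,::-1],None,fx=2.1,fy=2.1,interpolation=cv2.INTER_CUBIC))
hsv=cv2.cvtColor(im,cv2.COLOR_RGB2HSV).astype(int); m=((hsv[...,0]<8)|(hsv[...,0]>172))&(hsv[...,1]>150)
r=m.copy(); r[:150]=0; r[270:]=0; r[:,:250]=0; r[:,400:]=0; v,u=np.nonzero(r); print('pad y',np.percentile(J(cast(c,np.c_[u,v],55)[:,:2])[:,1],[2,98]))
r=m.copy(); r[:,250:]=0; v,u=np.nonzero(r); k=J(cast(c,[[u.mean(),v.mean()]],160)[0,:2])-[-90,330]; print('knob',k,np.arctan2(-k[1],k[0]))"
```

```text
t 20.0 jig [-219.6  438.5] z 254.8 rot [-179.9    0.     5.9] F [ 0.5 -0.1  0.4] gap 0.8 -> shift [21.82 43.93  1.86] 0.19
pad y [ 6.53199475 84.72567621]
knob [134.01285601  92.57340867] -0.6045112455183616
```

View pics/top7.png

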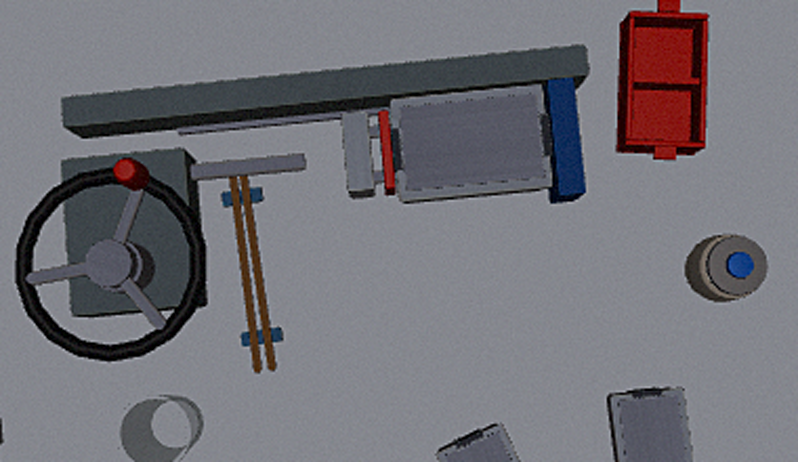

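The picture shows the tin held between the pad (388,152) and the stop (566,140), flush with the rail, and the other things unmoved. I'll do one numeric check of the knob and tin before handing in.

```bash
python3 - <<'E'
from h import *
c=arm.read_camera('top'); im=c['color']; hsv=cv2.cvtColor(im,cv2.COLOR_RGB2HSV).astype(int); m=((hsv[...,0]<8)|(hsv[...,0]>172))&(hsv[...,1]>150)
def pts(u0,u1,v0,v1,z):
    v,u=np.nonzero(m[v0:v1,u0:u1]); return J(cast(c,np.c_[u+u0,v+v0],z)[:,:2])
k=pts(190,235,190,235,160).mean(0)-[-90,330]; print("knob r",np.hypot(*k),"wheel",4*np.pi+np.arctan2(-k[1],k[0]))
print("pad y",np.percentile(pts(320,345,175,230,55)[:,1],[3,97]))
q=np.array([(392,98),(546,85),(553,187),(404,201)])/2.1+[150,130]; print("tin corners",J(cast(c,q,50)[:,:2]).round(1))
print(arm.state()["wrist_force"].round(1))
E
```

```text
knob r 77.62676237978292 wheel 12.995211486144278
pad y [75.36100899 84.4728056 ]
tin corners [[ 48.   69.5]
 [ 45.8 -76.2]
 [-51.4 -72.5]
 [-51.1  67.6]]
[-0.1 -0.1 -0.8]
```

```bash
python3 -c "
from plant import arm
print(arm.close_job())"
```

```text
the job is handed in; nothing more can be done
None
```

The job is handed in, and my last checks from the top camera show the tin held as asked; the hand-in gives no verdict.

- **What I did:** I nudged the largest tin sideways to the middle of the mouth. Then I pushed it flat with both fingers until it stopped against the back rail (contact force about 14 N). Last, I gripped the red knob, cranked the wheel clockwise from 3.3 to 13.0 rad, let go and moved clear.
- **Last checks:**
  - The wheel reads 13.0 rad.
  - The pad face is at about y = +75 mm, where a free pad would be at +65 mm, so it is pressed in about 10 mm.
  - The tin's hand-picked corners put it against the rail and the end stop to within about 2–3 mm and square.
  - The wrist force is near zero, and in the last picture the bystanders look unmoved.
- **One check failed:** the first final reading of the knob and pad took in other red pixels and gave nonsense. I repeated it on tighter regions, which gave the values above.

The robot's clock stood at about 20 s of the 72 s allowed.

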